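Open a press-and-turn safety jar

ROBOT

A 6-joint arm with a two-finger parallel gripper is mounted at the origin on a cart in front of the work surface, level with it; the furniture and walls round the work are solid. World frame = base frame: x ahead of the robot, y to its left, z up, the work surface at z = 0. Lengths are in m, angles in degrees, forces in N, time in s.
With the tool pointing down it reaches from about 0.4 to 0.825 m from the base axis. Payload 7 kg.
Tool frame: the origin (TCP) lies midway between the tips of the shut fingers; the grasp point (between the pads) lies 19 mm behind it (grip_depth is the distance from the TCP to the grasp point, in m); z points along the fingers, y is the direction in which the jaws open and shut (so a half turn about z gives the same grasp; the last joint's range is limited). The gripper opens to 88 mm and grips with 3 to 60 N. Pads are 19 mm wide; open, the fingers measure 130 mm over their backs; the gripper's body (78 mm by 193 mm) begins 47 mm behind the grasp point.
Start: joints at [90.476, 20.546, 0.682, 0, -70.136, -16.507], TCP at [0.186, 0.649, 0.227] pointing down, gripper open.
Joint ranges: [-176.03, 176.03], [-82.01, 121.73], [-58.28, 71.71], [-173.87, 95.51], [-174.79, -0.11], [-173.66, 173.66]. Speed limits (degrees/s): [136.94, 136.94, 172.46, 180, 180, 180].

INTERFACE

Orientations are given as [roll, pitch, yaw] about the fixed x, y, z axes, in that order (R = Rz(yaw) Ry(pitch) Rx(roll)).
In Python, from plant import * gives the robot as it stands.
- The arm moves only by the shell command python3 -m inch 'ROWS'. ROWS is JSON, a list of rows, each an object of numbers: "ax", "ay", "az": the turn, a rotation vector about the tool's x, y, z in degrees; "dx", "dy", "dz": the shift along the tool's x, y, z in mm; "fingers": the finger opening in mm, from 0 to 87.6. In form: [{"ax": .., "ay": .., "az": .., "dx": .., "dy": .., "dz": .., "fingers": ..}, ...]. A call has 1 to 8 rows; each row is the pose to reach, as a shift and turn from the pose commanded when the call began, along the tool's axes at that moment; what a row does not reach only later rows make up. A row lasts 1/8 s, in which the tool goes at most 62.5 mm and 10.7 degrees, less where a joint would pass 70% of its speed; a pose out of reach is approached as far as the arm can. A call with a gripper value outside its range is refused whole. The fingers move at their own pace and stop on an object; the grip force is fixed at half the most. Time passes only in rows, so rows that repeat a pose let the fingers close. It gives the time, the measured TCP pose, the force and the opening at its end, in the units of the state.
- get_obs(): the state, without advancing time (a new reading comes with each control period).
- snapshot(name): name is "scene" or "top" or "wrist"; returns a dict with "image" (400x640x3 uint8, red, green, blue), "fx", "fy", "cx", "cy" (pixels), "rvec" (rotation vector, rad) and "tvec" (3), from world to camera coordinates, as OpenCV has them. Camera axes: x right, y down, z forward; pixel columns grow to the right and rows downward; lengths in m; the calibration is good to about 2 mm. A picture is of the moment at which its call begins. There is no depth.
- close_job(): hands the job in, once; it reports no verdict.
Trained networks look in the newest picture that a camera, given by its name, has taken for a name from the list of things; names that differ only in an ending like _2 or _b are one class to them, and where a whole thing is asked for, a point or a joint stands for the part that bears it (a point fixed in the world has none). Each returns a list of dicts, best first, with "score" (0 to 1); they miss things now and then, are a little off and sometimes report something else, mostly with a low value. They report only what shows in the picture. A call takes as long as a camera call.
- search_frame(target, camera): "bbox" ([centre column, centre row, width, height] in pixels, round what is visible of it).
- trace(target, camera): "mask" (400x640 bool, what is visible of it) and "bbox" ([centre column, centre row, width, height] in pixels, round what is visible of it).
- landmark_of(target, camera): "position" ([column, row] in pixels: a listed point, or the origin of a listed thing).
The state is a dict: "clock": time; "joint_pos": joint angles; "qvel": joint speeds; "tau": joint torques, N m; "tool_pos": TCP position; "orientation": TCP orientation; "force": force on the tool from outside, world axes, zero at the start; "moment": the same for the moment, N m; "opening": finger opening in m.
Only numpy, scipy, OpenCV 4.12 (cv2) and the standard library are available. Lean on these libraries where they do the work, as an engineer would, in place of code of your own. Each camera call takes 0.05 s, during which the arm holds its last target.

TASK

Open the jar clamped on the bench: press its push-and-turn safety cap down until it goes no further, but without forcing it (25 N of push is plenty), keep it down while you turn it anticlockwise (seen from above) a little over 60 degrees, nearly to its stop, then lift the cap straight off and set it down gently, not dropped or flung, open side down, in the middle of the steel tray. Leave the weight and the stopper beside the jar and the petri dish where they are.

Things in the scene. Friction and masses are not known exactly. Their poses are not given: they have to be found in the camera images.
- cap_center (a point): Centre (half-way up, on the axis) of the jar's round grey ribbed cap, 50 mm in diameter, 30 mm high, about 40 g, hollow, open below. z up out of its top, x towards the raised rib on its top. A push-and-turn bayonet cap: three tabs in it are held up in notches of the jar's neck by a spring in the neck, about 7.5 N, plus 0.35 N per mm pressed.
- cap: The same cap; origin at the centre of its underside, 15 mm below its centre, same axes. To free it, press it down by 2 to 11 mm (differs from jar to jar, cannot be seen); 2 mm further it meets a hard stop. It turns freely when at the stop or up to 1.5 mm above it. Up to the stop the push stays below 12.5 N; more is felt only at the stop, which must not be pressed with over 25 N.
- jar_neck (a point): Point on the jar's axis at the underside of the locked cap, 93 mm above the bench (top of locked cap: 123 mm). Pressed, the cap turns anticlockwise from above; 62 degrees (57 to 67) from its locked angle the tabs come free upwards and it lifts straight off; a wall stops it at 69. If turned or pressed too little it catches on the neck.
- jar: White plastic jar fixed in a round dark clamp foot, 90 mm wide, 8 mm high; cannot move. Origin at the centre of the foot's underside, z up. Body 64 mm wide up to 50 mm, shoulder tapering to the neck (41 mm over the lugs) at 72 mm, neck top about 110 mm, its rim and ledges (neck_insert) fixed. x towards the long mark on the shoulder: the cap's rib stands there when locked, over the short mark when open.
- tray_floor (a point): Centre of the floor (upper face of the bottom) of the shallow square steel tray, 110 x 110 mm, 10 mm high with thin rims; it is fixed, its floor a few mm above the bench. z up.
- cal_weight: Bystander: the brass weight with a knob beside the jar, 26 mm in diameter, 41 mm high; origin at its underside.
- rubber_stopper: Bystander: brown-red rubber stopper, 33 mm in diameter, 26 mm high; origin at its underside.
- petri_dish: Bystander: clear petri dish, 64 mm in diameter, 16 mm high; origin at its underside.

How it is judged (in metres and radians):
On the way, in this order (a step that is already met when the one before it is completed fails the run):
1. the cap is pressed down and turned to its open position while still down on the neck (angle between the x axis of cap and the x axis of jar, either way round above 0.8 rad and z of cap in the frame of jar below 0.0925 m and horizontal distance between cap and jar below 0.006 m), for 0.04 s.
2. the cap is lifted clear of the neck (z of cap in the frame of jar above 0.115 m), for 0.1 s.
At the end, for the whole second after the job is handed in: the cap rests still, open side down and flat, on the tray's floor, its centre within 25 mm of the tray's centre (horizontal distance between cap_center and tray_floor below 0.025 m and z of cap in the frame of tray_floor below 0.005 m and angle between cap's own z axis and vertical below 0.1 rad and linear speed of cap below 0.02 m/s); the robot touches nothing.
It fails at once if the cap is forced: over 25 N against the stop (the neck's ledges and rim, neck_insert), or over 40 N against the rest of the jar (contact force between cap and jar above 40 N or contact force between cap and neck_insert above 25 N).
It fails at once if the weight is moved by more than 15 mm (distance of cal_weight from where it was at the start of the episode above 0.015 m).
It fails at once if the stopper is moved by more than 15 mm (distance of rubber_stopper from where it was at the start of the episode above 0.015 m).
It fails at once if the petri dish is moved by more than 15 mm (distance of petri_dish from where it was at the start of the episode above 0.015 m).
It fails at once if the cap is dropped or flung (moves faster than 0.8 m/s) (linear speed of cap above 0.8 m/s).
It also fails if it takes over 64 s, if anything falls off the work surface, if the arm or the gripper's body presses on something with over 40 N, if the wrist force passes 120 N, or if a joint passes its speed limit or range.

## Working session

There is one attempt and no reset: what is moved stays moved. The work goes in short steps, Python scripts to look and compute and a shell command to move; the robot and the scene stay as the last step left them, time stands still between calls to the robot, and variables do not carry over. Pictures are saved under pics/ and viewed, and the job is handed in when it is done.

```bash
mkdir -p pics; python3 - <<'E'
from plant import *
import cv2
print(get_obs())
for n in ["scene","top","wrist"]:
    s=snapshot(n); cv2.imwrite(f"pics/{n}0.png",s["image"][:,:,::-1])
    print(n,s["fx"],s["rvec"],s["tvec"])
    for t in ["cap_center","jar_neck","jar","tray_floor","cal_weight","rubber_stopper","petri_dish"]:
        r=landmark_of(t,n)
        print(t,[(round(a["score"],2),[round(float(v),1) for v in a["position"]]) for a in r[:2]])
E
```

```text
{'clock': 0.0, 'joint_pos': array([ 9.04752514e+01,  2.05908405e+01,  6.32746900e-01, -2.15668393e-02,
       -7.01344198e+01, -1.65074285e+01]), 'qvel': array([-0.10536521, -0.05307043, -0.0407052 ,  0.00591116, -0.01620119,
       -0.11113203]), 'tau': array([-6.83139187e-04, -5.82720852e+01,  2.93073517e+01,  6.99724406e+00,
        7.07796498e-03, -1.50551791e-04]), 'tool_pos': array([0.18629544, 0.64826777, 0.22561704]), 'orientation': array([ 1.79905539e+02, -6.85102163e-03, -1.60395166e+01]), 'force': array([ 0.30537645,  0.61198922, -0.78694669]), 'moment': array([0.02820795, 0.0094604 , 0.05516051]), 'opening': 0.08793971262824357}
scene 504.820401922905 [ 2.2598315  -0.54560579  0.20916022] [-0.31105966  0.47362827  0.51351809]
cap_center [(0.88, [322.0, 194.3])]
jar_neck [(0.77, [323.7, 197.9])]
jar [(0.6, [321.3, 238.3])]
tray_floor [(0.8, [254.9, 276.7])]
cal_weight [(0.58, [337.4, 267.2])]
rubber_stopper [(0.83, [361.9, 227.9])]
petri_dish [(0.73, [285.2, 192.2])]
top 386.0787729387786 [ 2.1508593  -2.13737503  0.14108357] [0.34911451 0.52577298 0.85920084]
cap_center [(0.66, [309.1, 190.4]), (0.59, [305.4, 190.3])]
jar_neck [(0.55, [307.2, 190.6])]
jar [(0.67, [314.9, 200.0])]
tray_floor [(0.7, [328.0, 256.8])]
cal_weight [(0.56, [351.2, 198.4])]
rubber_stopper []
petri_dish [(0.57, [253.6, 198.4])]
wrist 313.4114971306188 [-1.7863116   2.36932103  0.31414747] [ 0.67441491 -0.0306475   0.38969764]
cap_center []
jar_neck []
jar []
tray_floor []
cal_weight []
rubber_stopper []
petri_dish []
```

View pics/scene0.png

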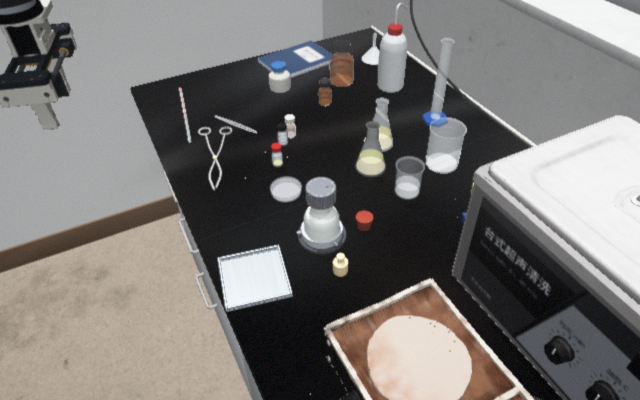

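View pics/top0.png

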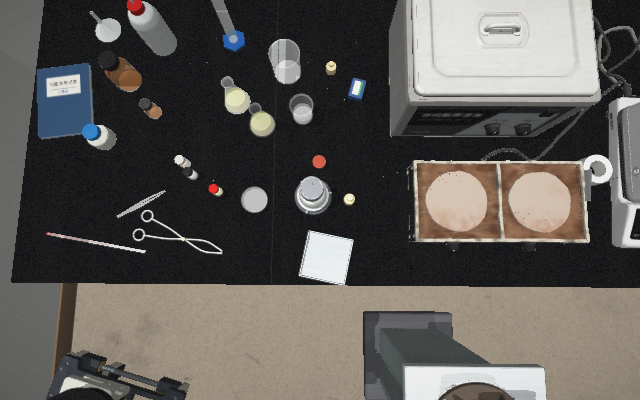

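View pics/wrist0.png

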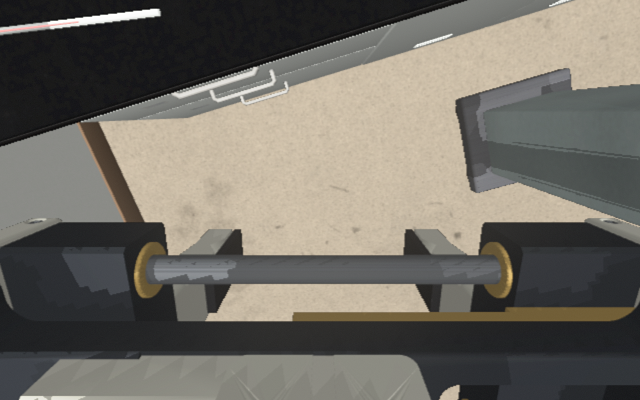

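```bash
cat > h.py <<'E'
from plant import *
import numpy as np, cv2
from scipy.optimize import least_squares
def P(s,X):
    K=np.array([[s["fx"],0,s["cx"]],[0,s["fy"],s["cy"]],[0,0,1.]])
    return cv2.projectPoints(np.array(X,float).reshape(-1,3),np.array(s["rvec"],float),np.array(s["tvec"],float),K,None)[0].reshape(-1,2)
def onplane(s,uv,z):
    R=cv2.Rodrigues(np.array(s["rvec"],float))[0];t=np.array(s["tvec"],float)
    c=-R.T@t; d=R.T@np.array([(uv[0]-s["cx"])/s["fx"],(uv[1]-s["cy"])/s["fy"],1])
    return c+d*(z-c[2])/d[2]
E
python3 - <<'E'
from h import *
Z=dict(cap_center=.108,jar_neck=.093,jar=0,tray_floor=.003,cal_weight=0,rubber_stopper=0,petri_dish=0)
for n in ["scene","top"]:
    s=snapshot(n)
    for t in Z:
        for r in landmark_of(t,n)[:1]: print(n,t,r["score"],onplane(s,r["position"],Z[t]).round(4))
E
```

```text
scene cap_center 0.98 [0.5377 0.3714 0.108 ]
scene jar_neck 0.56 [0.5444 0.3727 0.093 ]
scene jar 0.91 [0.5419 0.3676 0.    ]
scene tray_floor 0.76 [0.4034 0.3433 0.003 ]
scene cal_weight 0.87 [0.5342 0.2884 0.    ]
scene rubber_stopper 0.55 [0.6206 0.3542 0.    ]
scene petri_dish 0.7 [0.5295 0.5141 0.    ]
top cap_center 0.85 [0.5394 0.3787 0.108 ]
top jar_neck 0.65 [0.5439 0.3846 0.093 ]
top jar 0.78 [0.5313 0.3713 0.    ]
top tray_floor 0.86 [0.3892 0.3386 0.003 ]
top cal_weight 0.55 [0.5317 0.2852 0.    ]
top rubber_stopper 0.6 [0.6261 0.367  0.    ]
top petri_dish 0.71 [0.5326 0.5178 0.    ]
```

The scene and top views agree. The jar with the grey cap is at about (320,194) in scene and (309,190) in top. The tray is in front of it at (255,277) in scene and (327,257) in top, with the weight and stopper beside the jar. I'll work out the approach in tool axes next.

```bash
cat >> h.py <<'E'
from scipy.spatial.transform import Rotation as Ro
def tool(): 
    o=get_obs(); return o["tool_pos"],Ro.from_euler("xyz",o["orientation"],degrees=True).as_matrix(),o
E
python3 - <<'E'
from h import *
p,R,o=tool()
s=snapshot("wrist");Rc=cv2.Rodrigues(np.array(s["rvec"],float))[0]
c=-Rc.T@s["tvec"]
print("cam in tool",R.T@(c-p),"axis",R.T@Rc.T@[0,0,1])
print("shift mm to hover",R.T@(np.array([.540,.373,.21])-p)*1000)
s1=snapshot("scene");m1=trace("cap","scene");s2=snapshot("top");m2=trace("cap","top")
print([ (r["score"],r["bbox"]) for r in m1+m2])
E
```

```text
cam in tool [ 0.07114906  0.00068909 -0.15805367] axis [-2.60179646e-01 -2.58366471e-04  9.65560192e-01]
shift mm to hover [415.98129426 167.34401408  16.52669641]
[(0.82, [321.1, 194.7, 29.9, 32.3]), (0.71, [311.9, 188.9, 24.9, 24.4])]
```

```bash
python3 -m inch '[{"dx":58,"dy":23,"dz":-10},{"dx":115,"dy":46,"dz":-10},{"dx":173,"dy":69,"dz":-10},{"dx":230,"dy":92,"dz":-10},{"dx":288,"dy":115,"dz":-10},{"dx":345,"dy":138,"dz":-10},{"dx":400,"dy":167,"dz":-10},{"dx":416,"dy":167,"dz":-10}]'
python3 - <<'E'
from h import *
print(get_obs()["joint_pos"])
s=snapshot("wrist");cv2.imwrite("pics/wrist1.png",s["image"][:,:,::-1])
for t,z in [("cap_center",.108),("jar_neck",.093),("jar",0),("tray_floor",.003),("cal_weight",0),("rubber_stopper",0)]:
    for r in landmark_of(t,"wrist")[:2]: print(t,r["score"],r["position"],onplane(s,r["position"],z).round(4))
for r in trace("cap","wrist")[:1]:
    print(r["score"],r["bbox"]); np.save("m.npy",r["mask"])
E
```

```text
[ 9.04745881e+01  2.05472091e+01  6.82562266e-01 -1.07116531e-03
 -7.01363814e+01 -1.65078015e+01]$[0]: bad value
```

View pics/wrist1.png

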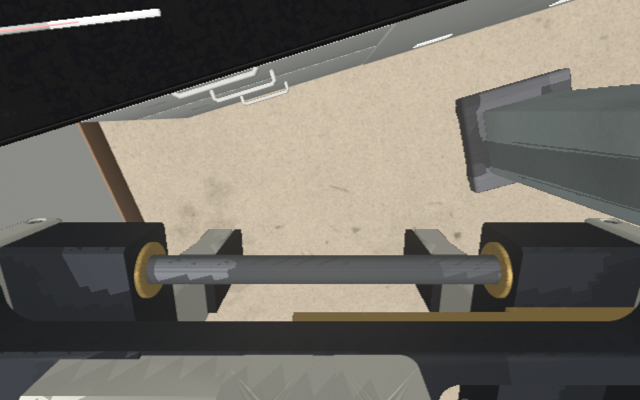

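The call was refused because each row needs every key, so the arm hasn't moved and the view is unchanged: floor and fingers only.

```bash
python3 -m inch '[{"ax":0,"ay":0,"az":0,"dx":55,"dy":22,"dz":-10,"fingers":87},{"ax":0,"ay":0,"az":0,"dx":110,"dy":44,"dz":-10,"fingers":87},{"ax":0,"ay":0,"az":0,"dx":165,"dy":66,"dz":-10,"fingers":87},{"ax":0,"ay":0,"az":0,"dx":220,"dy":88,"dz":-10,"fingers":87},{"ax":0,"ay":0,"az":0,"dx":275,"dy":110,"dz":-10,"fingers":87},{"ax":0,"ay":0,"az":0,"dx":330,"dy":132,"dz":-10,"fingers":87},{"ax":0,"ay":0,"az":0,"dx":385,"dy":154,"dz":-10,"fingers":87},{"ax":0,"ay":0,"az":0,"dx":416,"dy":167,"dz":-10,"fingers":87}]'
python3 - <<'E'
from h import *
print(get_obs()["joint_pos"])
s=snapshot("wrist");cv2.imwrite("pics/wrist2.png",s["image"][:,:,::-1])
for t,z in [("cap_center",.108),("jar_neck",.093),("jar",0),("tray_floor",.003),("cal_weight",0),("rubber_stopper",0)]:
    for r in landmark_of(t,"wrist")[:2]: print(t,r["score"],r["position"],onplane(s,r["position"],z).round(4))
for r in trace("cap","wrist")[:1]:
    print(r["score"],r["bbox"]); np.save("m.npy",r["mask"])
E
```

```text
clock: 3.65
tool_pos: [0.542, 0.3713, 0.2365]
orientation: [180.0, -0.0, -16.1]
force: [-0.8, 0.8, -0.0]
opening: 0.0872
[ 5.13899977e+01  1.85445772e+01 -9.37642994e-01  1.19524094e-02
 -7.05224297e+01  2.24676402e+01]
cap_center 0.82 [317.8, 192.9] [0.5409 0.3759 0.108 ]
jar 0.97 [320.3, 167.7] [0.5456 0.373  0.    ]
tray_floor 0.92 [375.7, 267.3] [0.3919 0.3382 0.003 ]
cal_weight 0.96 [389.2, 159.8] [0.5312 0.2865 0.    ]
rubber_stopper 0.91 [313.9, 104.7] [0.6216 0.3589 0.    ]
0.74 [322.8, 193.1, 53.2, 58.1]
```

View pics/wrist2.png

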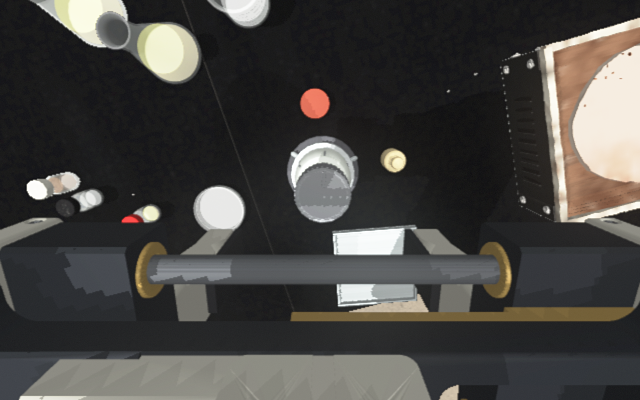

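Seen from the wrist camera, the cap's top disc sits at about (323,186), the foot at (322,172), the stopper at (315,103) and the weight at (394,160). Next I'll overlay model circles for the cap and foot to refine the axis.

```bash
cat > ov.py <<'E'
from h import *
import sys
x,y=float(sys.argv[1]),float(sys.argv[2]); out=sys.argv[3]
a=np.linspace(0,2*np.pi,121)
def circ(r,z): return np.c_[x+r*np.cos(a),y+r*np.sin(a),0*a+z]
ims=[]
for n,w in [("wrist",50),("scene",50),("top",30)]:
    s=snapshot(n); k=390//(2*w)
    u=P(s,[[x,y,.06]])[0].astype(int); r0,c0=max(u[1]-w,0),u[0]-w
    im=cv2.resize(s["image"][r0:r0+2*w,c0:c0+2*w,::-1],None,fx=390/(2*w),fy=390/(2*w),interpolation=cv2.INTER_CUBIC)
    for r,z,c in [(.025,.123,(0,255,0)),(.045,.008,(0,0,255))]:
        q=(P(s,circ(r,z))-[c0,r0]+.5)*390/(2*w)
        cv2.polylines(im,[q.round().astype(int)],True,c,1)
    ims.append(im)
o=np.hstack(ims); cv2.imwrite(out,cv2.resize(o,(798,266),interpolation=cv2.INTER_AREA) if 0 else o[:, :1170])
cv2.imwrite(out,np.vstack([np.hstack(ims[:2])])); cv2.imwrite(out.replace(".png","t.png"),ims[2])
E
python3 ov.py .5415 .373 pics/ov1.png
```

```text
(no output)
```

View pics/ov1.png

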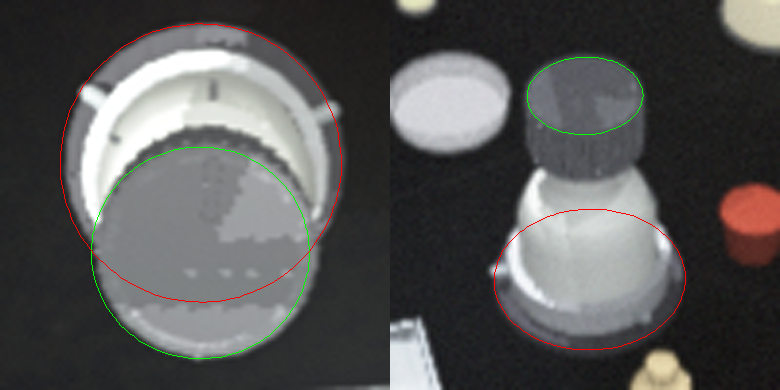

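View pics/ov1t.png

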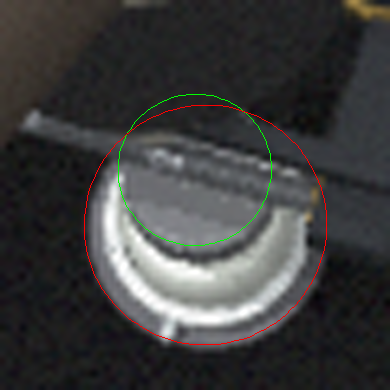

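The circles at (0.5415, 0.373) match to about 1 mm. The cap is slightly to the right in the wrist view, so I take the axis as (0.5415, 0.372). I'll go down with the TCP to z≈0.099, which puts the tips 6 mm above the cap's underside, and then close.

```bash
python3 -m inch '[{"ax":0,"ay":0,"az":0,"dx":-1,"dy":0,"dz":30,"fingers":87},{"ax":0,"ay":0,"az":0,"dx":-1,"dy":0,"dz":65,"fingers":87},{"ax":0,"ay":0,"az":0,"dx":-1,"dy":0,"dz":100,"fingers":87},{"ax":0,"ay":0,"az":0,"dx":-1,"dy":0,"dz":125,"fingers":75},{"ax":0,"ay":0,"az":0,"dx":-1,"dy":0,"dz":138,"fingers":65},{"ax":0,"ay":0,"az":0,"dx":-1,"dy":0,"dz":138,"fingers":60},{"ax":0,"ay":0,"az":0,"dx":-1,"dy":0,"dz":138,"fingers":60},{"ax":0,"ay":0,"az":0,"dx":-1,"dy":0,"dz":138,"fingers":60}]'
python3 - <<'E'
from h import *
for n in ["wrist","scene"]:
    s=snapshot(n);im=s["image"][:,:,::-1]
    if n=="scene": im=cv2.resize(im[130:290,220:420],None,fx=3,fy=3)
    cv2.imwrite(f"pics/{n}3.png",im)
E
```

```text
clock: 5.2
tool_pos: [0.5396, 0.3742, 0.0998]
orientation: [-179.9, -0.1, -16.0]
force: [0.7, -0.0, -0.7]
opening: 0.0601
```

View pics/wrist3.png

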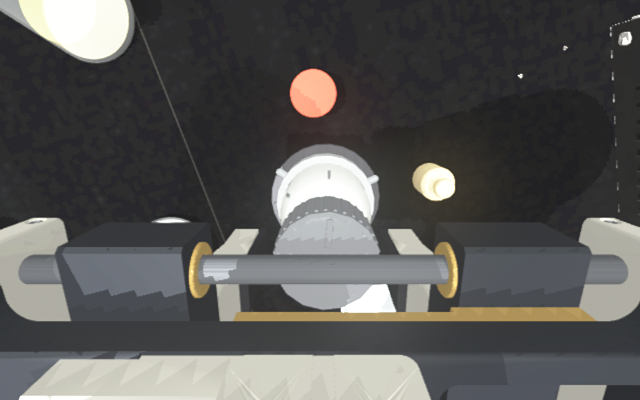

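View pics/scene3.png

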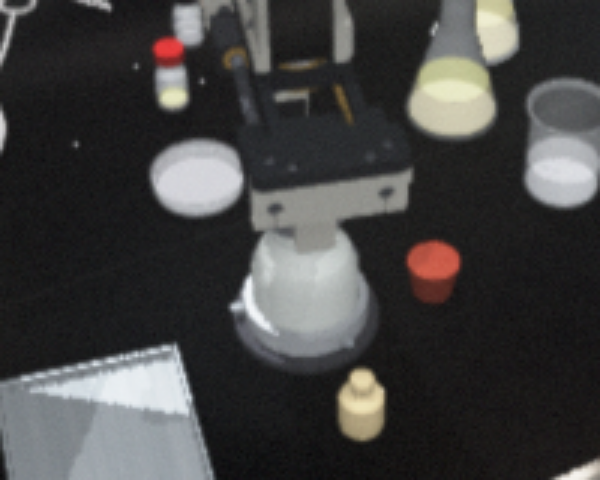

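```bash
python3 - <<'E'
from h import *
S=[]
a=np.linspace(0,2*np.pi,121)
for i in range(4):
    s=snapshot("wrist"); S.append(get_obs()["tool_pos"])
print(np.mean(S,0),np.std(S,0))
im=cv2.resize(s["image"][130:320,230:430,::-1],None,fx=3,fy=3,interpolation=cv2.INTER_CUBIC)
for (x,y),c in [((.5415,.372),(0,255,0)),((.5396,.3735),(0,0,255))]:
    for r,z in((.025,.123),(.045,.008)):
        q=(P(s,np.c_[x+r*np.cos(a),y+r*np.sin(a),0*a+z])-[230,130]+.5)*3
        cv2.polylines(im,[q.round().astype(int)],True,c,1)
cv2.imwrite("pics/ov2.png",im)
E
```

```text
[0.53930716 0.37372819 0.09904299] [4.12022278e-05 5.18848332e-05 1.59660283e-04]
```

View pics/ov2.png

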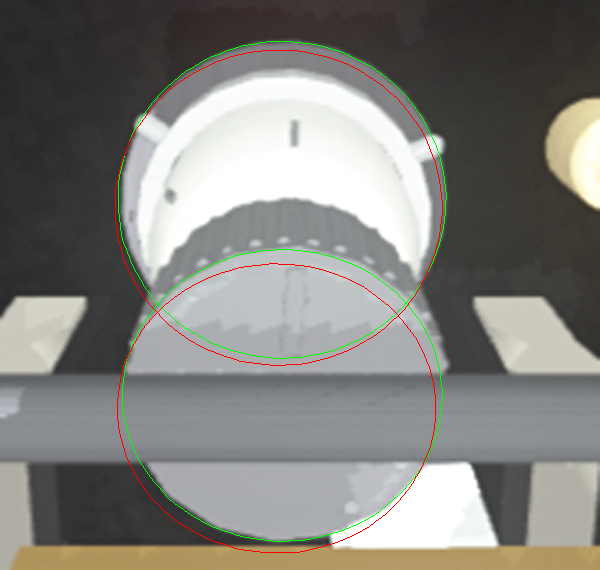

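Green, (0.5415, 0.372), fits; the cap's true centre is about 0.6 mm further right. The tool is therefore about 2.5 mm short in x and 1.5 mm in y of its own frame, and the finger symmetry agrees. I'll correct that and grip.

```bash
python3 -m inch '[{"ax":0,"ay":0,"az":0,"dx":2.5,"dy":1.5,"dz":0,"fingers":60},{"ax":0,"ay":0,"az":0,"dx":2.5,"dy":1.5,"dz":0,"fingers":55},{"ax":0,"ay":0,"az":0,"dx":2.5,"dy":1.5,"dz":0,"fingers":50},{"ax":0,"ay":0,"az":0,"dx":2.5,"dy":1.5,"dz":0,"fingers":40},{"ax":0,"ay":0,"az":0,"dx":2.5,"dy":1.5,"dz":0,"fingers":30},{"ax":0,"ay":0,"az":0,"dx":2.5,"dy":1.5,"dz":0,"fingers":30},{"ax":0,"ay":0,"az":0,"dx":2.5,"dy":1.5,"dz":0,"fingers":30}]'
python3 -c "
from h import *
o=get_obs();print(o['tool_pos'],o['force'],o['moment'],o['opening'])"
```

```text
clock: 6.38
tool_pos: [0.5414, 0.3719, 0.0986]
orientation: [-180.0, -0.0, -16.0]
force: [2.1, 3.6, -2.6]
opening: 0.0502
[0.54138504 0.37194951 0.09857192] [ 2.13519634  3.61482297 -2.60702398] [ 1.38794607 -0.84415256  0.05455274] 0.05023565584090592
```

```bash
python3 -m inch '[{"ax":0,"ay":0,"az":0,"dx":0,"dy":0,"dz":1,"fingers":30},{"ax":0,"ay":0,"az":0,"dx":0,"dy":0,"dz":1.5,"fingers":30},{"ax":0,"ay":0,"az":0,"dx":0,"dy":0,"dz":2,"fingers":30},{"ax":0,"ay":0,"az":0,"dx":0,"dy":0,"dz":2,"fingers":30}]'
python3 -m inch '[{"ax":0,"ay":0,"az":0,"dx":0,"dy":0,"dz":0.5,"fingers":30},{"ax":0,"ay":0,"az":0,"dx":0,"dy":0,"dz":1,"fingers":30},{"ax":0,"ay":0,"az":0,"dx":0,"dy":0,"dz":1,"fingers":30}]'
python3 -m inch '[{"ax":0,"ay":0,"az":0,"dx":0,"dy":0,"dz":0.5,"fingers":30},{"ax":0,"ay":0,"az":0,"dx":0,"dy":0,"dz":1,"fingers":30},{"ax":0,"ay":0,"az":0,"dx":0,"dy":0,"dz":1,"fingers":30}]'
```

```text
clock: 6.88
tool_pos: [0.5415, 0.372, 0.098]
orientation: [-179.9, -0.1, -16.0]
force: [-1.3, 1.8, 7.6]
opening: 0.0497
clock: 7.25
tool_pos: [0.5415, 0.372, 0.0971]
orientation: [-179.9, -0.1, -16.0]
force: [-1.1, 2.3, 6.2]
opening: 0.0501
clock: 7.62
tool_pos: [0.5414, 0.372, 0.0961]
orientation: [-179.9, -0.1, -16.0]
force: [-2.9, 2.0, 7.3]
opening: 0.0501
```

```bash
for i in 1; do :; done
python3 -m inch '[{"ax":0,"ay":0,"az":0,"dx":0,"dy":0,"dz":0.5,"fingers":30},{"ax":0,"ay":0,"az":0,"dx":0,"dy":0,"dz":1,"fingers":30},{"ax":0,"ay":0,"az":0,"dx":0,"dy":0,"dz":1,"fingers":30}]'
python3 -m inch '[{"ax":0,"ay":0,"az":0,"dx":0,"dy":0,"dz":0.5,"fingers":30},{"ax":0,"ay":0,"az":0,"dx":0,"dy":0,"dz":1,"fingers":30},{"ax":0,"ay":0,"az":0,"dx":0,"dy":0,"dz":1,"fingers":30}]'
```

```text
clock: 8.0
tool_pos: [0.5415, 0.372, 0.0952]
orientation: [-179.9, -0.1, -16.0]
force: [-1.8, 1.8, 7.6]
opening: 0.0498
clock: 8.38
tool_pos: [0.5415, 0.372, 0.0942]
orientation: [-179.9, -0.1, -16.0]
force: [-2.0, 1.7, 9.0]
opening: 0.0495
```

```bash

python3 -m inch '[{"ax":0,"ay":0,"az":0,"dx":0,"dy":0,"dz":0.4,"fingers":30},{"ax":0,"ay":0,"az":0,"dx":0,"dy":0,"dz":0.8,"fingers":30},{"ax":0,"ay":0,"az":0,"dx":0,"dy":0,"dz":0.8,"fingers":30}]'
```

```text
clock: 8.75
tool_pos: [0.5415, 0.372, 0.0935]
orientation: [-179.9, -0.1, -16.0]
force: [-1.8, 1.4, 8.5]
opening: 0.05
```

```bash

python3 -m inch '[{"ax":0,"ay":0,"az":0,"dx":0,"dy":0,"dz":0.4,"fingers":30},{"ax":0,"ay":0,"az":0,"dx":0,"dy":0,"dz":0.8,"fingers":30},{"ax":0,"ay":0,"az":0,"dx":0,"dy":0,"dz":0.8,"fingers":30}]'
```

```text
clock: 9.12
tool_pos: [0.5415, 0.372, 0.0934]
orientation: [-179.9, -0.1, -16.0]
force: [-4.3, 1.7, 12.9]
opening: 0.0499
```

```bash

python3 -m inch '[{"ax":0,"ay":0,"az":0,"dx":0,"dy":0,"dz":0.3,"fingers":30},{"ax":0,"ay":0,"az":0,"dx":0,"dy":0,"dz":0.5,"fingers":30},{"ax":0,"ay":0,"az":0,"dx":0,"dy":0,"dz":0.5,"fingers":30}]'; python3 -c "
from h import *
for i in range(4):
  snapshot('wrist');o=get_obs();print(o['tool_pos'],o['force'])"
```

```text
clock: 9.5
tool_pos: [0.5415, 0.3719, 0.0934]
orientation: [-179.9, -0.1, -16.0]
force: [-4.9, 0.8, 16.7]
opening: 0.0498
[0.54153298 0.37198904 0.09340057] [-4.99278393  1.11765368 16.07373715]
[0.54149577 0.3719852  0.0933996 ] [-6.4665015   1.38460608 16.36084572]
[0.5414947  0.37200141 0.09340325] [-6.14022331  0.30430966 16.75849632]
[0.54149343 0.37196359 0.09337738] [-5.92376402  0.75110674 15.91321429]
```

The hard stop is confirmed: z stays at 0.0934 while the force rises to 16 N. Now I'll turn anticlockwise, which is −az about the downward tool axis.

```bash

python3 -m inch '[{"ax":0,"ay":0,"az":-4,"dx":0,"dy":0,"dz":0,"fingers":30},{"ax":0,"ay":0,"az":-8,"dx":0,"dy":0,"dz":0,"fingers":30},{"ax":0,"ay":0,"az":-12,"dx":0,"dy":0,"dz":0,"fingers":30},{"ax":0,"ay":0,"az":-16,"dx":0,"dy":0,"dz":0,"fingers":30},{"ax":0,"ay":0,"az":-20,"dx":0,"dy":0,"dz":0,"fingers":30},{"ax":0,"ay":0,"az":-20,"dx":0,"dy":0,"dz":0,"fingers":30}]'; python3 -c "
from h import *
s=snapshot('wrist');o=get_obs();print(o['tool_pos'],o['force'],o['moment']);cv2.imwrite('pics/w4.png',s['image'][:,:,::-1])"
```

```text
clock: 10.45
tool_pos: [0.5424, 0.3722, 0.0934]
orientation: [-179.9, -0.2, 4.1]
force: [-2.4, 0.9, 14.5]
opening: 0.0497
[0.54240702 0.37220837 0.09342874] [-1.61188959  1.34973611 14.02948906] [0.23184911 0.47974517 0.07273233]
```

View pics/w4.png

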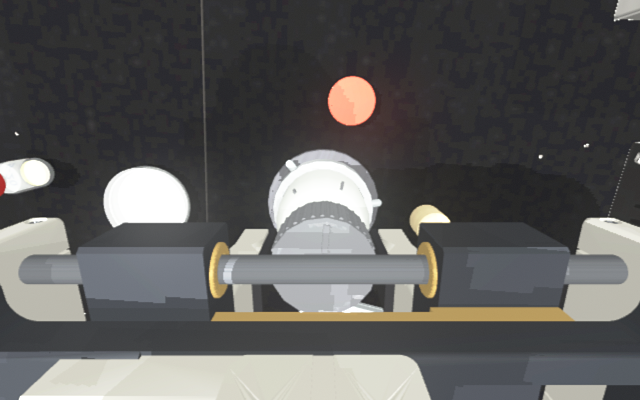

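The cap turns with the gripper: the rib stays at column 326 while the long mark has moved from column 329 to 342. I'll continue to 62°.

```bash

python3 -m inch '[{"ax":0,"ay":0,"az":-6,"dx":0,"dy":0,"dz":0.2,"fingers":30},{"ax":0,"ay":0,"az":-12,"dx":0,"dy":0,"dz":0.2,"fingers":30},{"ax":0,"ay":0,"az":-18,"dx":0,"dy":0,"dz":0.2,"fingers":30},{"ax":0,"ay":0,"az":-24,"dx":0,"dy":0,"dz":0.2,"fingers":30},{"ax":0,"ay":0,"az":-24,"dx":0,"dy":0,"dz":0.2,"fingers":30}]'
python3 -m inch '[{"ax":0,"ay":0,"az":-6,"dx":0,"dy":0,"dz":0,"fingers":30},{"ax":0,"ay":0,"az":-12,"dx":0,"dy":0,"dz":0,"fingers":30},{"ax":0,"ay":0,"az":-18,"dx":0,"dy":0,"dz":0,"fingers":30},{"ax":0,"ay":0,"az":-18,"dx":0,"dy":0,"dz":0,"fingers":30},{"ax":0,"ay":0,"az":-18,"dx":0,"dy":0,"dz":0,"fingers":30}]'; python3 -c "
from h import *
s=snapshot('wrist');o=get_obs();print(o['tool_pos'],o['force'],o['moment']);cv2.imwrite('pics/w5.png',cv2.resize(s['image'][130:330,220:440,::-1],None,fx=3,fy=3))"
```

```text
clock: 11.12
tool_pos: [0.5424, 0.3726, 0.0934]
orientation: [-180.0, -0.2, 28.1]
force: [-1.5, 1.9, 14.8]
opening: 0.05
clock: 11.75
tool_pos: [0.5422, 0.3729, 0.0934]
orientation: [180.0, -0.3, 46.1]
force: [-3.2, 2.7, 14.7]
opening: 0.0497
[0.54215309 0.37290766 0.09339006] [-2.79181666  2.1763053  14.15596848] [0.96936808 1.25932937 0.1086147 ]
```

View pics/w5.png

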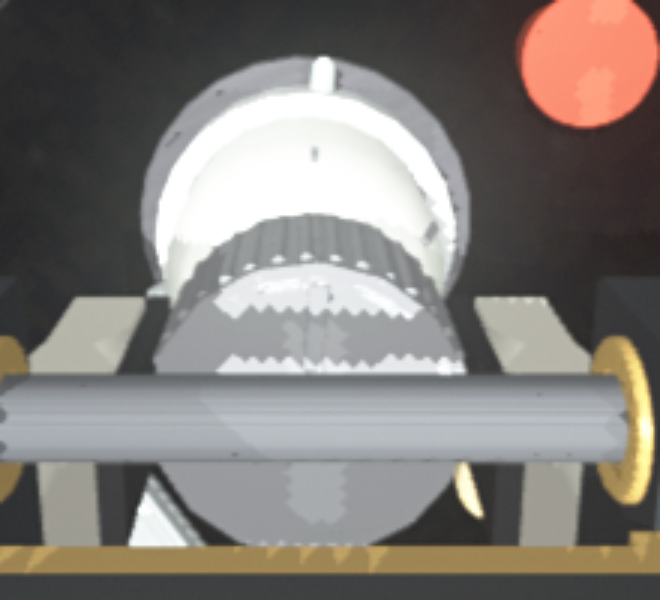

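The rib at about (318,292) in the crop sits right over the short mark at (314,153), so it is fully open. Lifting slowly now.

```bash

python3 -m inch '[{"ax":0,"ay":0,"az":0,"dx":0,"dy":0,"dz":-2,"fingers":30},{"ax":0,"ay":0,"az":0,"dx":0,"dy":0,"dz":-5,"fingers":30},{"ax":0,"ay":0,"az":0,"dx":0,"dy":0,"dz":-8,"fingers":30},{"ax":0,"ay":0,"az":0,"dx":0,"dy":0,"dz":-11,"fingers":30},{"ax":0,"ay":0,"az":0,"dx":0,"dy":0,"dz":-14,"fingers":30},{"ax":0,"ay":0,"az":0,"dx":0,"dy":0,"dz":-14,"fingers":30}]'
```

```text
clock: 12.55
tool_pos: [0.5409, 0.372, 0.104]
orientation: [-180.0, -0.0, 46.0]
force: [-0.6, 5.2, -0.1]
opening: 0.0498
```

It's free: z is 0.104, above the locked height, and the vertical force is about 0 N. Continuing up.

```bash

python3 -m inch '[{"ax":0,"ay":0,"az":0,"dx":0,"dy":0,"dz":-8,"fingers":30},{"ax":0,"ay":0,"az":0,"dx":0,"dy":0,"dz":-16,"fingers":30},{"ax":0,"ay":0,"az":0,"dx":0,"dy":0,"dz":-26,"fingers":30},{"ax":0,"ay":0,"az":0,"dx":0,"dy":0,"dz":-36,"fingers":30},{"ax":0,"ay":0,"az":0,"dx":0,"dy":0,"dz":-46,"fingers":30},{"ax":0,"ay":0,"az":0,"dx":0,"dy":0,"dz":-56,"fingers":30},{"ax":0,"ay":0,"az":0,"dx":0,"dy":0,"dz":-60,"fingers":30},{"ax":0,"ay":0,"az":0,"dx":0,"dy":0,"dz":-60,"fingers":30}]'
python3 - <<'E'
from h import *
p,R,o=tool();print(o['force'],o["opening"],p)
ims=[]
for n in ["wrist","scene","top"]:
    s=snapshot(n)
    if n!="top":cv2.imwrite(f"pics/{n}6.png",s["image"][:,:,::-1])
    for r in landmark_of("tray_floor",n)[:1]+trace("tray_floor",n)[:1]:
        if "mask" in r:
            c=cv2.findContours(r["mask"].astype(np.uint8),0,2)[0];c=max(c,key=cv2.contourArea)
            # inner corners at rim top
            q=cv2.approxPolyDP(cv2.convexHull(c),6,True)[:,0]
            W=np.array([onplane(s,u,.008)[:2] for u in q]);print(n,"poly",W.round(3).tolist(),W.mean(0) if len(W)==4 else "")
        else: print(n,r["score"],r["position"],onplane(s,r["position"],.003).round(4))
E
```

```text
clock: 13.55
tool_pos: [0.5412, 0.3716, 0.1646]
orientation: [-180.0, -0.0, 46.0]
force: [1.1, 0.8, -0.3]
opening: 0.0494
[ 1.0835532   0.7829956  -0.27774272] 0.04944277411745182 [0.54118674 0.37155342 0.16459238]
scene 0.66 [253.4, 275.5] [0.3958 0.3442 0.003 ]
scene poly [[0.458, 0.382], [0.436, 0.271], [0.331, 0.293], [0.353, 0.405]] [0.39472596 0.33797289]
top 0.65 [327.5, 254.1] [0.4004 0.3351 0.003 ]
top poly [[0.457, 0.379], [0.434, 0.277], [0.332, 0.296], [0.351, 0.402]] [0.39348063 0.33865532]
```

View pics/scene6.png

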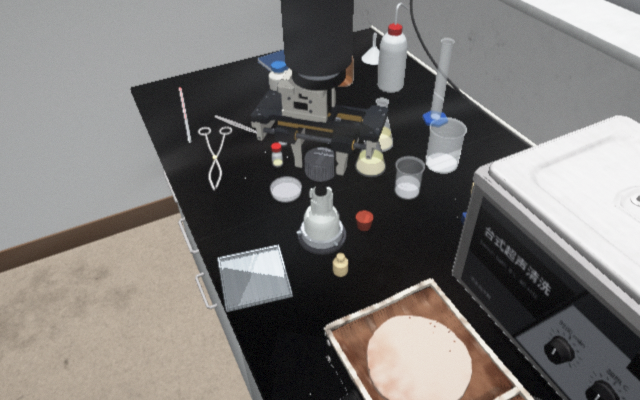

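View pics/wrist6.png

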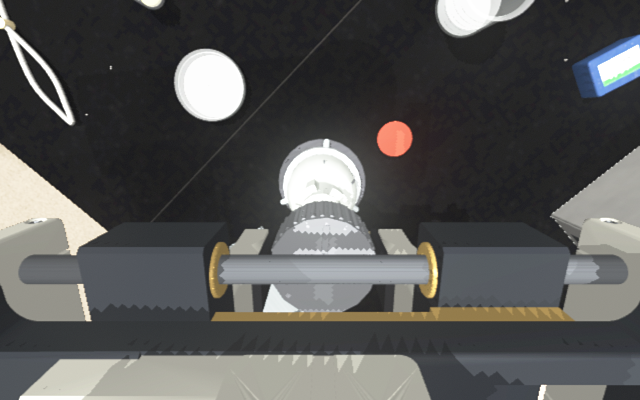

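The cap is clear and gripped. The bare neck shows at (320,190) in scene, and the weight and stopper haven't moved. The tray corner fits from both cameras give a centre of (0.394, 0.339).

```bash

python3 -m inch '[{"ax":0,"ay":0,"az":0,"dx":-12,"dy":-8,"dz":0,"fingers":30},{"ax":0,"ay":0,"az":0,"dx":-36,"dy":-24,"dz":0,"fingers":30},{"ax":0,"ay":0,"az":0,"dx":-64,"dy":-42,"dz":0,"fingers":30},{"ax":0,"ay":0,"az":0,"dx":-92,"dy":-61,"dz":0,"fingers":30},{"ax":0,"ay":0,"az":0,"dx":-114,"dy":-76,"dz":0,"fingers":30},{"ax":0,"ay":0,"az":0,"dx":-125.5,"dy":-83,"dz":0,"fingers":30},{"ax":0,"ay":0,"az":0,"dx":-125.5,"dy":-83,"dz":0,"fingers":30}]'
python3 -m inch '[{"ax":0,"ay":0,"az":0,"dx":0,"dy":0,"dz":12,"fingers":30},{"ax":0,"ay":0,"az":0,"dx":0,"dy":0,"dz":36,"fingers":30},{"ax":0,"ay":0,"az":0,"dx":0,"dy":0,"dz":64,"fingers":30},{"ax":0,"ay":0,"az":0,"dx":0,"dy":0,"dz":92,"fingers":30},{"ax":0,"ay":0,"az":0,"dx":0,"dy":0,"dz":115,"fingers":30},{"ax":0,"ay":0,"az":0,"dx":0,"dy":0,"dz":130,"fingers":30},{"ax":0,"ay":0,"az":0,"dx":0,"dy":0,"dz":130,"fingers":30}]'
python3 - <<'E'
from h import *
p,R,o=tool();print(p,o["force"])
for n in ["wrist","scene"]:
    s=snapshot(n);im=s["image"][:,:,::-1]
    if n=="scene": im=cv2.resize(im[180:340,180:380],None,fx=3,fy=3)
    cv2.imwrite(f"pics/{n}7.png",im)
E
```

```text
clock: 14.88
tool_pos: [0.3937, 0.3389, 0.1648]
orientation: [-180.0, -0.1, 46.0]
force: [0.9, 0.6, -0.6]
opening: 0.05
clock: 15.75
tool_pos: [0.3941, 0.3381, 0.0328]
orientation: [180.0, 0.2, 45.9]
force: [0.2, 0.6, -0.1]
opening: 0.0499
[0.39414543 0.33810481 0.03278024] [ 0.17544406  0.58375131 -0.07512957]
```

View pics/scene7.png

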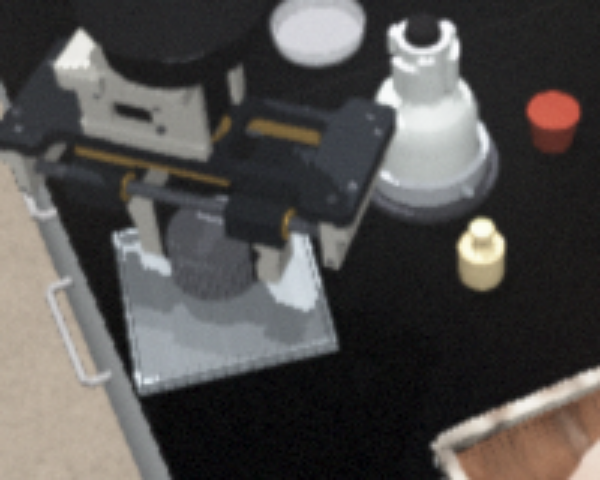

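View pics/wrist7.png

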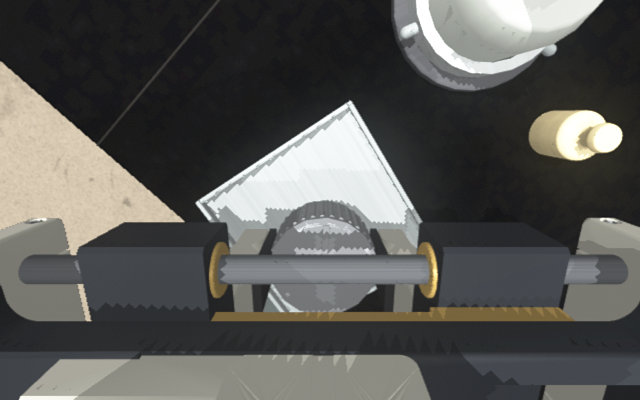

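The cap is over the tray centre with clear space around it. I'll lower it gently to contact.

```bash

python3 -m inch '[{"ax":0,"ay":0,"az":0,"dx":0,"dy":0.5,"dz":7,"fingers":30},{"ax":0,"ay":0,"az":0,"dx":0,"dy":0,"dz":13,"fingers":30},{"ax":0,"ay":0,"az":0,"dx":0,"dy":0,"dz":18,"fingers":30},{"ax":0,"ay":0,"az":0,"dx":0,"dy":0,"dz":21,"fingers":30},{"ax":0,"ay":0,"az":0,"dx":0,"dy":0,"dz":22,"fingers":30},{"ax":0,"ay":0,"az":0,"dx":0,"dy":0,"dz":22,"fingers":30}]'
python3 -m inch '[{"ax":0,"ay":0,"az":0,"dx":0,"dy":0,"dz":0.5,"fingers":30},{"ax":0,"ay":0,"az":0,"dx":0,"dy":0,"dz":1,"fingers":30},{"ax":0,"ay":0,"az":0,"dx":0,"dy":0,"dz":1,"fingers":30}]'
```

```text
clock: 16.6
tool_pos: [0.3943, 0.3389, 0.0122]
orientation: [180.0, 0.0, 46.0]
force: [0.6, 0.8, 0.2]
opening: 0.0497
clock: 16.98
tool_pos: [0.3942, 0.3389, 0.0113]
orientation: [-180.0, -0.0, 46.0]
force: [-0.1, 0.7, -0.3]
opening: 0.0499
```

```bash

for k in 1; do python3 -m inch '[{"ax":0,"ay":0,"az":0,"dx":0,"dy":0,"dz":0.5,"fingers":30},{"ax":0,"ay":0,"az":0,"dx":0,"dy":0,"dz":1,"fingers":30},{"ax":0,"ay":0,"az":0,"dx":0,"dy":0,"dz":1,"fingers":30}]'; done
python3 -m inch '[{"ax":0,"ay":0,"az":0,"dx":0,"dy":0,"dz":0.5,"fingers":30},{"ax":0,"ay":0,"az":0,"dx":0,"dy":0,"dz":1,"fingers":30},{"ax":0,"ay":0,"az":0,"dx":0,"dy":0,"dz":1,"fingers":30}]'
python3 -m inch '[{"ax":0,"ay":0,"az":0,"dx":0,"dy":0,"dz":0.5,"fingers":30},{"ax":0,"ay":0,"az":0,"dx":0,"dy":0,"dz":0.5,"fingers":30}]'
```

```text
clock: 17.35
tool_pos: [0.3942, 0.3389, 0.0102]
orientation: [180.0, 0.0, 46.0]
force: [-0.1, -0.4, -0.6]
opening: 0.05
clock: 17.73
tool_pos: [0.3942, 0.3389, 0.0092]
orientation: [180.0, 0.0, 46.0]
force: [-0.4, 0.3, -0.9]
opening: 0.0498
clock: 17.98
tool_pos: [0.3942, 0.3389, 0.0087]
orientation: [180.0, 0.0, 46.0]
force: [-0.6, 0.1, -0.3]
opening: 0.0501
```

```bash

python3 -m inch '[{"ax":0,"ay":0,"az":0,"dx":0,"dy":0,"dz":0.5,"fingers":30},{"ax":0,"ay":0,"az":0,"dx":0,"dy":0,"dz":0.5,"fingers":30}]'
python3 -m inch '[{"ax":0,"ay":0,"az":0,"dx":0,"dy":0,"dz":0.5,"fingers":30},{"ax":0,"ay":0,"az":0,"dx":0,"dy":0,"dz":0.5,"fingers":30}]'
```

```text
clock: 18.23
tool_pos: [0.3943, 0.339, 0.0084]
orientation: [180.0, -0.0, 46.0]
force: [-0.9, -1.3, 2.5]
opening: 0.05
clock: 18.48
tool_pos: [0.3943, 0.339, 0.0084]
orientation: [180.0, -0.0, 46.0]
force: [-2.7, -1.0, 8.3]
opening: 0.0496
```

The cap touched down at z=0.0084, which puts the floor at about 3 mm, as expected. I'll relax the push, open only to 62 mm to stay within the rims, and go up.

```bash

python3 -m inch '[{"ax":0,"ay":0,"az":0,"dx":0,"dy":0,"dz":-0.7,"fingers":30},{"ax":0,"ay":0,"az":0,"dx":0,"dy":0,"dz":-0.7,"fingers":52},{"ax":0,"ay":0,"az":0,"dx":0,"dy":0,"dz":-0.7,"fingers":56},{"ax":0,"ay":0,"az":0,"dx":0,"dy":0,"dz":-0.7,"fingers":62},{"ax":0,"ay":0,"az":0,"dx":0,"dy":0,"dz":-0.7,"fingers":62},{"ax":0,"ay":0,"az":0,"dx":0,"dy":0,"dz":-0.7,"fingers":62}]'
python3 -m inch '[{"ax":0,"ay":0,"az":0,"dx":0,"dy":0,"dz":-4,"fingers":62},{"ax":0,"ay":0,"az":0,"dx":0,"dy":0,"dz":-14,"fingers":62},{"ax":0,"ay":0,"az":0,"dx":0,"dy":0,"dz":-40,"fingers":62},{"ax":0,"ay":0,"az":0,"dx":0,"dy":0,"dz":-80,"fingers":62},{"ax":0,"ay":0,"az":0,"dx":0,"dy":0,"dz":-120,"fingers":62},{"ax":0,"ay":0,"az":0,"dx":0,"dy":0,"dz":-150,"fingers":62},{"ax":0,"ay":0,"az":0,"dx":0,"dy":0,"dz":-150,"fingers":62}]'
python3 - <<'E'
from h import *
for n in ["wrist","scene"]:
    s=snapshot(n);im=s["image"][:,:,::-1]
    for r in landmark_of("cap_center",n)[:1]: print(n,r["score"],onplane(s,r["position"],.018))
    for t in ["cal_weight","rubber_stopper","petri_dish"]:
        for r in landmark_of(t,n)[:1]: print(n,t,r["score"],onplane(s,r["position"],0))
    if n=="scene": im=cv2.resize(im[180:340,180:380],None,fx=3,fy=3)
    cv2.imwrite(f"pics/{n}8.png",im)
E
```

```text
clock: 19.23
tool_pos: [0.3942, 0.3389, 0.0084]
orientation: [180.0, 0.0, 46.0]
force: [0.3, 0.5, 0.9]
opening: 0.0622
clock: 20.1
tool_pos: [0.3952, 0.3403, 0.1619]
orientation: [-179.9, -0.3, 46.0]
force: [0.5, 0.3, 0.3]
opening: 0.0621
wrist 0.72 [0.39299876 0.34096837 0.018     ]
wrist cal_weight 0.63 [0.5318677  0.28251596 0.        ]
scene 0.69 [0.3936621  0.34298721 0.018     ]
scene cal_weight 0.6 [0.537858   0.29553082 0.        ]
scene petri_dish 0.5 [0.53147531 0.51102901 0.        ]
```

View pics/scene8.png

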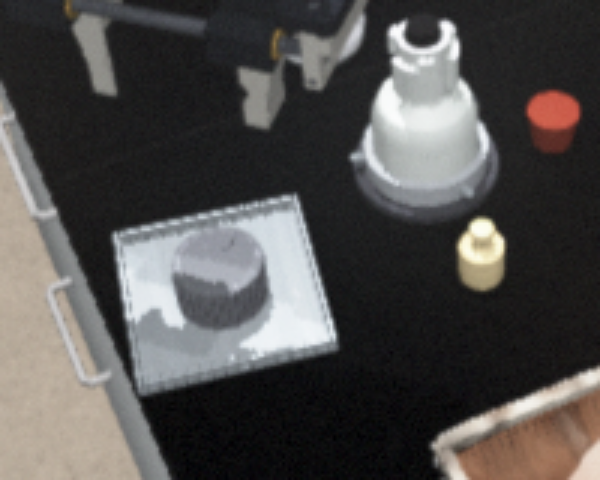

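View pics/wrist8.png

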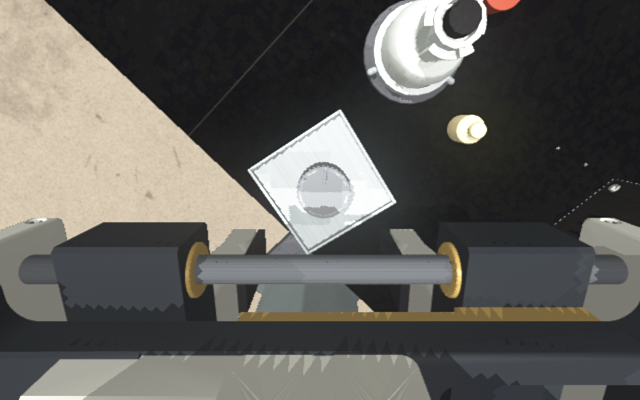

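The cap stands flat in the tray's centre, at (325,187) in the wrist view with the tray's corners evenly around it. The bystanders are unmoved and the robot is clear of everything.

```bash
python3 -c "
from plant import *
print(close_job())"
```

```text
the job is handed in; nothing more can be done
None
```

The jar is open, the cap is on the tray, and the job was handed in at about 20 s of the 64 s allowed. No verdict was reported.

- **Opening:** I gripped the cap and pressed about 5 mm to the hard stop. The wrist force peaked near 17 N, with about 15 N held during the turn. I turned it 62° anticlockwise, until the rib stood over the short mark, then lifted it straight off.
- **Placing:** I lowered the cap until it touched the tray floor, pushing with about 8 N at most, eased off, opened to 62 mm and backed away.
- **Last checks:** The pictures show the cap flat, open side down, at about (0.393, 0.341). The measured tray centre is (0.394, 0.339). The gripper was clear, with about 15 cm under the finger tips.
- **Bystanders:** The weight, stopper and petri dish all look to be where they were.
    - **Weight:** The two networks' positions for it differed by about 14 mm. The wrist view put it within 4 mm of where it started, and the scene view about 8 mm off. It looks unmoved in the pictures.
    - **Stopper:** The networks did not report it in the last pictures, so I checked it by eye only.
    - **Petri dish:** The network placed it within about 4 mm of its start.

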